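# Load the drying carrier, slide it onto the heating mark and set the gas needle valve

### The arm

A 6-joint arm with a two-finger parallel gripper is mounted at the origin on the work surface. World frame = base frame: x ahead of the robot, y to its left, z up, the work surface at z = 0. Lengths are in mm, angles in rad, forces in N, time in s.
With the tool pointing down it reaches from about 275 to 750 mm from the base axis. Payload 10.2 kg.
Tool frame: the origin (TCP) lies at the centre of the arm's flange, where the gripper is bolted on; the fingertips stand 173 mm ahead of it and the grasp point (between the pads) lies 155 mm ahead of it; z points along the fingers, y is the line along which they close (so a half turn about z gives the same grasp; the last joint's range is limited). The gripper opens to 85 mm and grips with 20 to 120 N. Pads are 22 mm wide; open, the fingers measure 114 mm over their backs; the gripper's body (76 mm by 85 mm) begins 54 mm behind the grasp point. The pads swing forward as they close: fully open they stand 13 mm farther back than shut.
Start: joints at [-1.452, 0.313, 1.498, -0, 1.331, -0.223], TCP at [175.959, -494.642, 404.694] pointing down, gripper open.
Joint ranges: [-2.94, 2.94], [-0.97, 2.17], [0.19, 2.56], [-1.23, 4.37], [0.02, 3.11], [-2.88, 2.88]. Speed limits (rad/s): [2.39, 2.39, 3.01, 3.14, 3.14, 3.14].

### API

Orientations are given as a unit quaternion [w, x, y, z].
In Python, from rig import status, capture, camera_info, ticket gives the robot as it stands.
- The arm moves only by the shell command python3 -m crank 'ROWS' [FORCE]. ROWS is JSON, a list of rows, each a list of 7 numbers: the shift along the tool's x, y, z as a fraction of full scale, then the turn, a rotation vector about the tool's x, y, z as a fraction of full scale, then the closure, from 0 (fully open) to 1 (shut). A call has 1 to 12 rows; each row is the pose to reach, as a shift and turn from the pose commanded when the call began, along the tool's axes at that moment; what a row does not reach only later rows make up. Full scale, the value 1, is 0.1 m for a shift and 45 degrees for a turn. A row lasts 1/10 s, in which the tool goes at most 50 mm and 8.59 degrees, less where a joint would pass 70% of its speed; a pose out of reach is approached as far as the arm can. A call with a number of a shift or a turn outside -1 to 1 is refused whole. A call with a gripper value outside its range is refused whole. The fingers move at their own pace and stop on an object; FORCE is the grip in N (left out, the last holds). Time passes only in rows, so rows that repeat a pose let the fingers close. It gives the time, the measured TCP pose, the force, the opening and the grip force at its end, in the units of the state.
- status.sense(): the state, without advancing time (a new reading comes with each control period).
- capture(name): name is "side" or "top" or "wrist"; returns (picture, depth): 400x640x3 uint8, red, green, blue; 400x640 float32, mm along the optical axis (not along the pixel's ray), 0 where there is no reading.
- camera_info(name): a dict with "K" (3x3 intrinsics, pixels), "camera_from_world" (4x4, takes a point from world to camera coordinates). Camera axes: x right, y up, looking along -z (the intrinsics and any distortion apply to the point x, -y, -z); pixel columns grow to the right and rows downward; lengths in mm; the calibration is good to about 2 mm. A picture is of the moment at which its call begins: read the wrist's pose just before it. camera_info takes no time and is no camera call; for the wrist camera it gives the pose at the moment of the call.
- ticket.finish_job(): hands the job in; it is judged then, once.
The state is a dict: "time_s": time; "joints": joint angles; "dq": joint speeds; "tau": joint torques, N m; "eef_pos": TCP position; "ee_rot": TCP orientation; "force": force on the tool from outside, world axes, zero at the start; "wrist_torque": the same for the moment, N m; "grip_width": opening from 0.0 (shut) to 1.0 (fully open); "grip_force": force on a finger pad.
Only numpy, scipy, OpenCV 4.12 (cv2) and the standard library are available. Lean on these libraries where they do the work, as an engineer would, in place of code of your own. Each camera call takes 0.05 s, during which the arm holds its last target. There are 200 camera calls.

### The job

Stand every sample jar upright in the aluminium carrier, one per well, while it waits on the loading mark; then slide the loaded carrier along the plate, without lifting it, until it is centred over the circular heating mark and square with the plate. After that set the purge gas: turn the valve's T-bar screw clockwise until it bottoms, then back it off a quarter turn. Leave the bottle, beaker and funnel where they stand.

Things in the scene. Friction and masses are not known exactly. Their poses are not given: they have to be found in the camera images.
- plate: fixed white heated drying plate lying on the bench, 220 (its x) x 390 (its y) x 12 mm thick; origin at the centre of its underside, on the bench; its y axis runs through both marks
- load_mark: the loading mark on the plate: a dark square outline 120 mm wide, flat on the plate's top (12 mm above the bench); origin at its centre. The carrier starts centred over it and hides most of it. It may be at either end of the plate, 170 mm from the heating mark
- heat_mark: the heating mark on the plate: dark concentric circles, 128 mm across, flat on the plate's top; origin at its centre, 170 mm along the plate from the loading mark
- carrier: loose grey aluminium carrier, 196 mm square, 0.45 kg empty, four square wells (2 x 2); origin at the centre of its underside, z up, axes along its sides (within 0.05 rad of the plate's at the start). Well floors are 5 mm and all rims 15 mm above its underside; each well is 74 mm square, centred at x, y = +-50 mm. A blade handle stands at its centre
- blade_top (a point): centre of the top of the carrier's dark upright blade handle, 82 mm above the carrier's underside, over its centre; the blade is 24 mm along the carrier's x and 14 mm thick along its y; pinched across its thickness more than 52 mm above the underside it is clear of the jars (tops 47 mm)
- valve: fixed gas needle valve standing on a round foot 90 mm across, brass body; origin at the centre of its underside, on the bench. Its screw is turned by the T-bar on top
- gas_screw (a joint): angle of the valve's screw in rad, growing as it is turned clockwise seen from above (closing); bottoms on a hard stop at 7.00 and starts 2.4 to 4.2 rad short of it, so several grasps are needed. A quarter turn back from the bottom is 5.43. About 0.12 N m of friction; it does not rise or sink, and stays where it is left; at the stop the torque rises sharply
- screw_grip (a point): point on the screw's axis, 102 mm above the bench, where the T-bar is pinched; turns with the bar. The black bar is 72 mm long along this point's x, 14 mm thick along its y, from 84 to 112 mm above the bench, with a 12 mm stem below it; it looks the same after half a turn
- reagent: bystander: amber reagent bottle with black cap, 72 mm across, 130 mm tall; origin at the centre of its underside
- beaker: bystander: empty glass beaker, 80 mm across, 90 mm tall; origin at the centre of its underside
- funnel: bystander: white funnel standing on its mouth, 90 mm across, 85 mm tall; origin at the centre of its underside
- well1 (a point): centre of the floor of the carrier's well at x = 50, y = 50 mm in the carrier's frame
- well2 (a point): centre of the floor of the carrier's well at x = 50, y = -50 mm in the carrier's frame
- well3 (a point): centre of the floor of the carrier's well at x = -50, y = 50 mm in the carrier's frame
- well4 (a point): centre of the floor of the carrier's well at x = -50, y = -50 mm in the carrier's frame
- jar1: squat amber sample jar with a white screw lid, a plain cylinder 58 mm across and 42 mm tall, about 0.08 kg; origin at its middle, z towards the lid; starts upright on the bench; may be absent (None from the start)
- jar2: squat amber sample jar with a white screw lid, a plain cylinder 58 mm across and 42 mm tall, about 0.08 kg; origin at its middle, z towards the lid; starts upright on the bench; may be absent (None from the start)
- jar3: squat amber sample jar with a white screw lid, a plain cylinder 58 mm across and 42 mm tall, about 0.08 kg; origin at its middle, z towards the lid; starts upright on the bench; may be absent (None from the start)
- jar4: squat amber sample jar with a white screw lid, a plain cylinder 58 mm across and 42 mm tall, about 0.08 kg; origin at its middle, z towards the lid; starts upright on the bench; may be absent (None from the start)
Things that resemble listed ones, but are neither listed nor needed, are in the scene too. Leave any green look-alike of the jar2 alone. Leave any green look-alike of the jar4 alone.

How it is judged (in metres and radians):
On the way, in this order (a step that is already met when the one before it is completed fails the run):
1. every jar stands in a well of the carrier, the carrier still at the loading mark ((horizontal distance between jar1 and well1 below 0.016 m or horizontal distance between jar1 and well2 below 0.016 m or horizontal distance between jar1 and well3 below 0.016 m or horizontal distance between jar1 and well4 below 0.016 m) and z of jar1 in the frame of carrier between 0.02 and 0.031 m and angle between each of jar1, jar2, jar3, jar4's own z axis and vertical below 0.2 rad and (horizontal distance between jar2 and well1 below 0.016 m or horizontal distance between jar2 and well2 below 0.016 m or horizontal distance between jar2 and well3 below 0.016 m or horizontal distance between jar2 and well4 below 0.016 m) and z of jar2 in the frame of carrier between 0.02 and 0.031 m and (horizontal distance between jar3 and well1 below 0.016 m or horizontal distance between jar3 and well2 below 0.016 m or horizontal distance between jar3 and well3 below 0.016 m or horizontal distance between jar3 and well4 below 0.016 m) and z of jar3 in the frame of carrier between 0.02 and 0.031 m and (horizontal distance between jar4 and well1 below 0.016 m or horizontal distance between jar4 and well2 below 0.016 m or horizontal distance between jar4 and well3 below 0.016 m or horizontal distance between jar4 and well4 below 0.016 m) and z of jar4 in the frame of carrier between 0.02 and 0.031 m and horizontal distance between carrier and load_mark below 0.06 m), for 0.2 s.
2. the carrier is centred over the heating mark (horizontal distance between carrier and heat_mark below 0.015 m and angle between the x axis of carrier and the x axis of plate, either way round below 0.2 rad and height (world z) of carrier below 0.016 m), for 0.2 s.
3. the screw is bottomed (value of joint gas_screw above 6.92 rad), for 0.2 s.
At the end, for the whole second after the job is handed in: every jar present upright (0.2 rad) on the floor of its own well, within 16 mm of the well's centre; carrier at rest on the plate, centre within 15 mm of the heating mark's and within 0.2 rad of square; screw a quarter turn (within 15 degrees) back from bottom, 5.17 to 5.69 rad (all of step 2 and (horizontal distance between jar1 and well1 below 0.016 m or horizontal distance between jar1 and well2 below 0.016 m or horizontal distance between jar1 and well3 below 0.016 m or horizontal distance between jar1 and well4 below 0.016 m) and z of jar1 in the frame of carrier between 0.02 and 0.031 m and angle between each of jar1, jar2, jar3, jar4's own z axis and vertical below 0.2 rad and (horizontal distance between jar2 and well1 below 0.016 m or horizontal distance between jar2 and well2 below 0.016 m or horizontal distance between jar2 and well3 below 0.016 m or horizontal distance between jar2 and well4 below 0.016 m) and z of jar2 in the frame of carrier between 0.02 and 0.031 m and (horizontal distance between jar3 and well1 below 0.016 m or horizontal distance between jar3 and well2 below 0.016 m or horizontal distance between jar3 and well3 below 0.016 m or horizontal distance between jar3 and well4 below 0.016 m) and z of jar3 in the frame of carrier between 0.02 and 0.031 m and (horizontal distance between jar4 and well1 below 0.016 m or horizontal distance between jar4 and well2 below 0.016 m or horizontal distance between jar4 and well3 below 0.016 m or horizontal distance between jar4 and well4 below 0.016 m) and z of jar4 in the frame of carrier between 0.02 and 0.031 m and value of joint gas_screw between 5.17 and 5.69 rad and linear speed of carrier below 0.01 m/s); the robot touches nothing.
It fails at once if the carrier is lifted more than 10 mm off the plate (height (world z) of carrier above 0.022 m).
It fails at once if a bystander (bottle, beaker or funnel) is moved more than 30 mm (distance of any of reagent, beaker, funnel from where it was at the start of the episode above 0.03 m).
Of jar1, jar2, jar3, jar4 only 3 to 4 are there at a start; the rules pass over those that are not, and their reading is None.
At some moment in a run one of jar1, jar2, jar3, jar4 may be knocked a few centimetres aside while the robot is not near it.
Once in a run the grip may slacken for a moment while it holds something.
It also fails if it takes over 208 s, if anything falls off the work surface, if the arm or the gripper's body presses on something with over 40 N, if the wrist force passes 120 N, or if a joint passes its speed limit or range.

## Working session

There is one attempt and no reset: what is moved stays moved. The work goes in short steps, Python scripts to look and compute and a shell command to move; the robot and the scene stay as the last step left them, time stands still between calls to the robot, and variables do not carry over. Pictures are saved under pics/ and viewed, at most 14 in all, crops included, and the job is handed in when it is done.

```bash
ls; mkdir -p pics; python3 - <<'E'
from rig import status,capture,camera_info
import cv2,numpy as np
print(status.sense())
for n in("top","side"):
    p,d=capture(n); cv2.imwrite(f"pics/{n}0.png",p[:,:,::-1]); np.save(f"{n}0.npy",d)
    c=camera_info(n); print(n,c)
E
```

```text
pics
{'time_s': 0.0, 'joints': array([-1.45241459e+00,  3.13443302e-01,  1.49847316e+00, -3.89702871e-06,
        1.33101572e+00, -2.23376850e-01]), 'dq': array([ 5.98758432e-04, -6.87110027e-05, -8.10598823e-04,  4.38451281e-04,
        6.71806800e-04, -2.91389492e-04]), 'tau': array([ 5.64650713e-05, -4.12265539e+01, -2.59741294e+01, -1.96023780e-04,
        4.14313894e-03, -1.85411733e-05]), 'eef_pos': array([ 175.94469669, -494.58846639,  404.12477605]), 'ee_rot': array([-6.68939958e-04,  9.85435325e-01,  1.70049320e-01,  3.32549427e-05]), 'force': array([-0.23400127,  0.18953695, -0.58225578]), 'wrist_torque': array([ 0.06336215, -0.01620869,  0.02999776]), 'grip_force': 0.0, 'grip_width': 0.9945419533663002}
top {'K': array([[479.95996235,   0.        , 328.88759047],
       [  0.        , 479.95996235, 199.4802261 ],
       [  0.        ,   0.        ,   1.        ]]), 'camera_from_world': array([[-2.28369273e-02, -9.99560861e-01,  1.88828159e-02,
        -2.85712148e+00],
       [ 9.91261840e-01, -2.01847609e-02,  1.30355435e-01,
        -5.44194525e+02],
       [-1.29917046e-01,  2.16947325e-02,  9.91287496e-01,
        -1.13385344e+03],
       [ 0.00000000e+00,  0.00000000e+00,  0.00000000e+00,
         1.00000000e+00]])}
side {'K': array([[398.57827793,   0.        , 313.46685284],
       [  0.        , 398.57827793, 205.25161956],
       [  0.        ,   0.        ,   1.        ]]), 'camera_from_world': array([[-9.97492984e-01, -6.98499523e-02,  1.13459474e-02,
         5.50458183e+02],
       [ 4.89217110e-02, -5.64820721e-01,  8.23762234e-01,
        -7.90307174e+01],
       [-5.11313266e-02,  8.22252113e-01,  5.66821886e-01,
        -1.20039702e+03],
       [ 0.00000000e+00,  0.00000000e+00,  0.00000000e+00,
         1.00000000e+00]])}
```

View pics/top0.png

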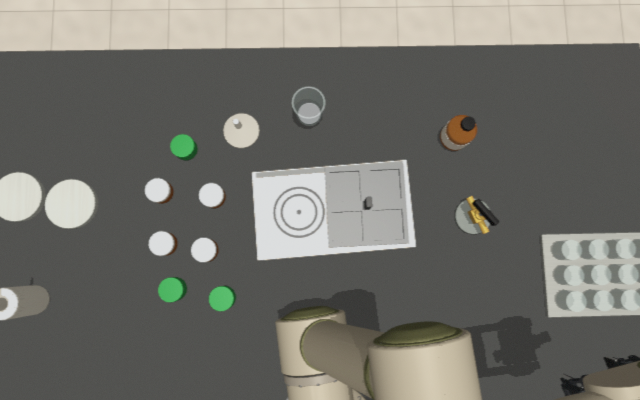

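View pics/side0.png

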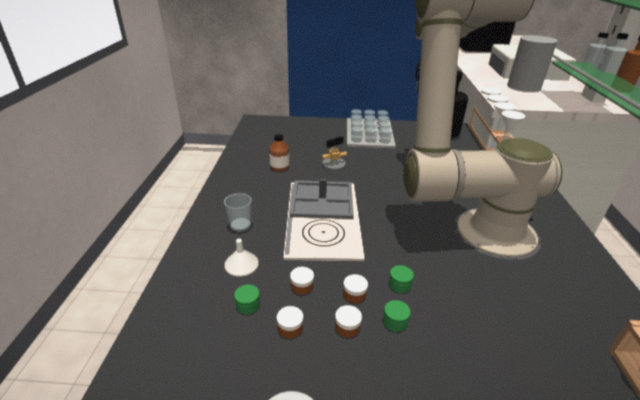

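The top view shows four white-lidded jars at (157,190), (211,195), (161,243), (204,250) and green look-alikes at (182,147), (171,290), (221,299). The heating mark is at (298,212), with the carrier to its right and its blade at (368,203). The valve's bar is near (487,211). The side view agrees, and shows the beaker and funnel beyond the plate.

```bash
cat > h.py <<'E'
from rig import status,capture,camera_info
import cv2,numpy as np
from scipy.spatial.transform import Rotation as R
def cam(n):
    c=camera_info(n); return c["K"],np.linalg.inv(c["camera_from_world"])
def cast(uv,z,c):
    "pixels (N,2) -> world points on plane z"
    K,T=c; uv=np.atleast_2d(uv).astype(float)
    r=np.c_[(uv[:,0]-K[0,2])/K[0,0],-(uv[:,1]-K[1,2])/K[1,1],-np.ones(len(uv))]@T[:3,:3].T
    o=T[:3,3]; return o+r*((z-o[2])/r[:,2])[:,None]
def cloud(d,c):
    K,T=c; v,u=np.mgrid[:d.shape[0],:d.shape[1]]
    p=np.stack([(u-K[0,2])/K[0,0]*d,-(v-K[1,2])/K[1,1]*d,-d],-1)
    return p@T[:3,:3].T+T[:3,3]
def shot(n):
    c=cam(n); p,d=capture(n); return p,cloud(d,c),c
def blobs(m,lo,hi=1e9):
    n,l,s,ce=cv2.connectedComponentsWithStats(m.astype(np.uint8))
    return [(l==i,ce[i],s[i,4]) for i in range(1,n) if lo<=s[i,4]<=hi]
def tool():
    s=status.sense(); q=s["ee_rot"]; r=R.from_quat([q[1],q[2],q[3],q[0]])
    return s["eef_pos"],r,s
def go(x,y,z,yaw=None):
    "shift/turn (tool axes, full-scale units) from here to a tool-down pose at x,y,z, tool x at yaw"
    p,r,s=tool(); sh=r.inv().apply(np.array([x,y,z])-p)/100
    t=np.zeros(3)
    if yaw is not None:
        t=(r.inv()*R.from_matrix(np.c_[[np.cos(yaw),np.sin(yaw),0],[np.sin(yaw),-np.cos(yaw),0],[0,0,-1]])).as_rotvec()/(np.pi/4)
    print("t=%.2f pos"%s["time_s"],p.round(1),"shift",sh.round(3),"turn",t.round(3))
def jars(n="top"):
    p,w,c=shot(n); hsv=cv2.cvtColor(p,cv2.COLOR_RGB2HSV); out=[]
    m=(hsv[...,1]<50)&(hsv[...,2]>130)&(abs(w[...,2]-42)<6)|((hsv[...,1]<50)&(hsv[...,2]>130)&(abs(w[...,2]-59)<6))
    for b,ce,a in blobs(m,80,900):
        z=np.median(w[b][:,2]); cn=max(cv2.findContours(b.astype(np.uint8),0,2)[0],key=len)
        g=cast(cn[:,0],42 if z<50 else 59,c)[:,:2].astype(np.float32)
        (x,y),rad=cv2.minEnclosingCircle(g); out.append((x,y,z,rad,a))
        print(n,"jar? px",ce.round(0),"xy %.1f %.1f z %.1f r %.1f area %d"%out[-1],"mean",w[b][:,:2].mean(0).round(1))
    return out
E
python3 - <<'E'
from h import *
np.set_printoptions(suppress=True)
jars("top"); jars("side")
p,w,c=shot("top"); hsv=cv2.cvtColor(p,cv2.COLOR_RGB2HSV).astype(int); h,s,v=[hsv[...,i] for i in range(3)]
z=w[...,2]
roi=np.zeros(z.shape,bool); roi[150:270,240:425]=1
m=roi&(s<40)&(v>85)&(z>5)
for b,ce,a in blobs(m,3000):
    cn=cv2.findContours(b.astype(np.uint8),0,2)[0]; q=cast(max(cn,key=len)[:,0],12,c)[:,:2].astype(np.float32); print("plate",cv2.minAreaRect(q))
for b,ce,a in blobs(roi&(z>20)&(z<35),2000):
    q=w[b][:,:2].astype(np.float32); print("carrier rim",cv2.minAreaRect(q),a)
for b,ce,a in blobs(roi&(z>80)&(z<105),8): print("blade",ce,a,w[b].mean(0),cast(ce,94,c),v[b].mean(),cv2.minAreaRect(cast(np.argwhere(b)[:,::-1],94,c)[:,:2].astype(np.float32)))
d=roi&(v<110)&(abs(z-12)<6)
for b,ce,a in blobs(d,10):
    cn=cv2.findContours(b.astype(np.uint8),0,2)[0]; cn=max(cn,key=len)
    if a>20 and len(cn)>=5:
        q=cast(cn[:,0],12,c)[:,:2].astype(np.float32); print("mark",ce,a,cv2.fitEllipse(q))
roi[:]=0; roi[180:260,440:520]=1
for b,ce,a in blobs(roi&(z>100)&(z<122),20):
    q=w[b][:,:2].astype(np.float32); print("bar",ce,a,w[b].mean(0),cv2.minAreaRect(q),cv2.minAreaRect(cast(np.argwhere(b)[:,::-1],112,c)[:,:2].astype(np.float32)))
for b,ce,a in blobs(roi&(s<60)&(v>80)&(z<40),100):
    q=w[b][:,:2].astype(np.float32);print("foot",ce,a,np.median(w[b][:,2]),cv2.minEnclosingCircle(q))
p,w,c=shot("side")
for b,ce,a in blobs((w[...,2]>75)&(w[...,2]<105)&(p.max(2)<90)&(abs(w[...,0]-550)<60)&(abs(w[...,1]+80)<60),8): print("side blade",ce,a,w[b].mean(0),w[b].min(0),w[b].max(0))
E
```

```text
top jar? px [239. 128.] xy 728.2 203.4 z 41.6 r 22.9 area 146 mean [725.8 201.9]
top jar? px [157. 190.] xy 574.8 400.9 z 43.0 r 29.7 area 457 mean [575.  400.5]
top jar? px [210. 195.] xy 560.5 271.3 z 42.8 r 29.3 area 448 mean [560.6 271. ]
top jar? px [161. 243.] xy 447.0 388.0 z 43.0 r 29.6 area 474 mean [447.1 387.7]
top jar? px [203. 250.] xy 429.3 287.7 z 42.7 r 29.3 area 465 mean [429.1 287.9]
top jar? px [598. 249.] xy 409.5 -648.2 z 62.5 r 28.1 area 277 mean [ 408.5 -649.3]
top jar? px [625. 248.] xy 408.4 -714.0 z 62.5 r 29.9 area 282 mean [ 409.5 -714.8]
top jar? px [570. 249.] xy 406.5 -584.8 z 62.4 r 28.6 area 280 mean [ 409.5 -584.3]
top jar? px [573. 275.] xy 348.5 -584.6 z 62.6 r 29.0 area 279 mean [ 348.8 -584.3]
top jar? px [600. 275.] xy 347.9 -649.1 z 62.6 r 28.1 area 274 mean [ 349.  -649.6]
top jar? px [627. 274.] xy 352.7 -714.6 z 62.5 r 28.6 area 292 mean [ 349.6 -715.2]
top jar? px [630. 300.] xy 288.6 -712.8 z 62.7 r 28.5 area 270 mean [ 289.2 -713.9]
top jar? px [575. 301.] xy 288.0 -583.7 z 62.6 r 28.5 area 282 mean [ 289.1 -585.1]
top jar? px [603. 300.]
[... 1159 characters left out ...]
4.        ]] 101.77464788732394 ((528.6607055664062, -103.79693603515625), (13.938365936279297, 23.4876651763916), 88.12821197509766)
bar [485.64224138 211.90086207] 232 [ 498.21560948 -370.31384591  111.29600793] ((498.9595947265625, -371.3360595703125), (71.63203430175781, 15.295559883117676), 39.1263313293457) ((497.9812316894531, -369.6883239746094), (71.4682388305664, 18.268762588500977), 42.49077606201172)
foot [479.55539798 220.13525971] 5641 1.377101783544731 ((491.2799987792969, -393.4128723144531), 143.7642364501953)
side blade [322.59615385 181.76923077] 52 [530.85250653 -99.64562664  86.23914594] [ 519.66803683 -107.80671008   75.96150805] [542.54908762 -94.10490078  94.33087628]
```

```bash
python3 -m crank '[[0,0,0,0,0,0.18,0],[0,0,0,0,0,0.36,0],[0,0,0,0,0,0.372,0],[0,0,0,0,0,0.372,0]]' 40
python3 - <<'E'
from h import *
go(429,288,300,0.05)
c=cam("top"); p,_=capture("top"); print(status.sense()["joints"].round(2))
hsv=cv2.cvtColor(p,cv2.COLOR_RGB2HSV)
v=cv2.cvtColor(p,cv2.COLOR_RGB2GRAY); sub=v[180:245,265:325]; th=((sub<150)*255).astype(np.uint8)
for cn in cv2.findContours(th,cv2.RETR_LIST,cv2.CHAIN_APPROX_NONE)[0]:
    if len(cn)>=8:
        q=cast(cn[:,0]+[265,180],12,c)[:,:2].astype(np.float32); print("mark",len(cn),cv2.fitEllipse(q))
E
```

```text
time_s: 0.7
eef_pos: [176.0, -494.6, 404.6]
ee_rot: [-0.0, 1.0, 0.026, 0.0]
force: [0.0, -0.8, -1.2]
grip_width: 1.001
grip_force: 0.0
t=0.70 pos [ 176.  -494.6  404.6] shift [ 2.941 -7.682  1.048] turn [-0.    -0.     0.004]
[-1.45  0.31  1.5  -0.    1.33  0.07]
mark 102 ((519.3516845703125, 59.42237854003906), (121.90249633789062, 124.88692474365234), 44.76341247558594)
mark 8 ((518.6192016601562, 59.83800506591797), (5.705201148986816, 8.779208183288574), 89.43850708007812)
mark 26 ((505.0209045410156, 16.461036682128906), (6.73948860168457, 23.204334259033203), 73.23917388916016)
mark 28 ((-12403.5419921875, 274.15533447265625), (1.5985068082809448, 14013.7705078125), 0.0)
mark 162 ((518.3431396484375, 60.42277526855469), (85.85202026367188, 86.42986297607422), 174.2135772705078)
mark 132 ((517.8456420898438, 60.399845123291016), (122.25275421142578, 122.6118392944336), 140.7340545654297)
```

```bash

python3 -m crank '[[0.18,-0.48,0.06,0,0,0,0],[0.368,-0.96,0.131,0,0,0,0]]' | head -1
python3 -m crank '[[0.18,-0.48,0.06,0,0,0,0],[0.368,-0.96,0.131,0,0,0,0],[0.368,-0.96,0.131,0,0,0,0]]' | head -1
python3 -m crank '[[0.18,-0.48,0.06,0,0,0,0],[0.368,-0.96,0.131,0,0,0,0],[0.368,-0.96,0.131,0,0,0,0]]' | head -1
python3 -m crank '[[0.18,-0.48,0.06,0,0,0,0],[0.368,-0.96,0.131,0,0,0,0],[0.368,-0.96,0.131,0,0,0,0]]' | head -1
python3 -m crank '[[0.18,-0.48,0.06,0,0,0,0],[0.368,-0.96,0.131,0,0,0,0],[0.368,-0.96,0.131,0,0,0,0]]' | head -1
python3 -m crank '[[0.18,-0.48,0.06,0,0,0,0],[0.368,-0.96,0.131,0,0,0,0],[0.368,-0.96,0.131,0,0,0,0]]' | head -1
python3 -m crank '[[0.18,-0.48,0.06,0,0,0,0],[0.368,-0.96,0.131,0,0,0,0],[0.368,-0.96,0.131,0,0,0,0]]' | head -1
python3 -m crank '[[0.18,-0.48,0.06,0,0,0,0],[0.368,-0.96,0.131,0,0,0,0],[0.368,-0.96,0.131,0,0,0,0],[0.368,-0.96,0.131,0,0,0,0]]'
python3 - <<'E'
from h import *
for j in jars("top"):
    if j[2]<50 and j[4]>250: go(j[0],j[1],190,0.05)
jars("side")
E
```

```text
time_s: 0.95
time_s: 1.25
time_s: 1.55
time_s: 1.85
time_s: 2.15
time_s: 2.45
time_s: 2.75
time_s: 3.15
eef_pos: [431.8, 282.5, 300.0]
ee_rot: [0.0, 1.0, 0.025, -0.0]
force: [-0.4, 0.1, -0.4]
grip_width: 0.998
grip_force: 0.0
top jar? px [239. 128.] xy 727.6 203.1 z 41.6 r 22.5 area 150 mean [724.7 202.1]
top jar? px [157. 190.] xy 575.8 400.2 z 43.0 r 30.0 area 452 mean [575.3 400.6]
top jar? px [210. 195.] xy 560.8 271.2 z 43.1 r 29.3 area 446 mean [560.8 271. ]
top jar? px [598. 249.] xy 408.8 -649.4 z 62.4 r 29.4 area 289 mean [ 408.5 -649.5]
top jar? px [625. 248.] xy 407.3 -714.7 z 62.5 r 29.7 area 285 mean [ 409.  -714.6]
top jar? px [571. 250.] xy 409.2 -585.0 z 62.3 r 29.0 area 278 mean [ 409. -585.]
top jar? px [573. 275.] xy 349.4 -584.1 z 62.2 r 29.3 area 293 mean [ 348.7 -584.6]
top jar? px [600. 275.] xy 345.8 -651.5 z 62.5 r 28.7 area 279 mean [ 348.6 -649.9]
top jar? px [627. 274.] xy 349.4 -714.0 z 62.5 r 30.6 area 299 mean [ 348.8 -715. ]
top jar? px [629. 300.] xy 289.5 -712.3 z 62.5 r 28.6 area 281 mean [ 288.8 -713.5]
top jar? px [575. 301.] xy 286.7 -585.6 z 62.
[... 175 characters left out ...]
 1.102] turn [ 0.001  0.001 -0.001]
t=3.20 pos [431.5 282.  300.3] shift [1.286 0.171 1.103] turn [ 0.001  0.001 -0.001]
side jar? px [552. 142.] xy -356.6 -553.1 z 54.6 r 73.4 area 176 mean [-371.2 -550.4]
side jar? px [279. 159.] xy 706.5 -328.6 z 46.3 r 40.5 area 83 mean [ 701.1 -306.1]
side jar? px [240. 254.] xy 728.8 207.9 z 41.9 r 23.1 area 115 mean [729.4 213.8]
side jar? px [302. 276.] xy 561.6 276.2 z 41.4 r 31.3 area 334 mean [562.1 275.4]
side jar? px [355. 284.] xy 430.1 292.5 z 41.3 r 30.7 area 354 mean [430.8 291.9]
side jar? px [290. 317.] xy 576.3 405.5 z 41.5 r 31.2 area 465 mean [576.3 404.8]
side jar? px [348. 316.] xy 448.5 393.1 z 41.4 r 31.0 area 456 mean [448.1 392. ]
```

```bash

python3 -m crank '[[-0.013,-0.07,0.3,0,0,0,0],[-0.013,-0.07,0.6,0,0,0,0],[-0.013,-0.07,0.6,0,0,0,0]]' | head -1
python3 -m crank '[[0,0,0.3,0,0,0,0],[0,0,0.5,0,0,0,0],[0,0,0.5,0,0,0,0],[0,0,0.5,0,0,0,0.5],[0,0,0.5,0,0,0,0.6],[0,0,0.5,0,0,0,0.6],[0,0,0.5,0,0,0,0.6]]' 40
python3 -m crank '[[0,0,-0.2,0,0,0,0.6],[0,0,-0.5,0,0,0,0.6],[0,0,-0.8,0,0,0,0.6],[0,0,-1,0,0,0,0.6],[0,0,-1,0,0,0,0.6]]'
python3 - <<'E'
from h import *
p,w,c=shot("side"); cv2.imwrite("pics/s1.png",cv2.resize(p[150:350,220:520],None,fx=2,fy=2)[:,:,::-1])
c_=np.array([529.5,-104.5]);y=0.045
for a,b in((50,50),(50,-50),(-50,50),(-50,-50)):
    q=c_+[a*np.cos(y)-b*np.sin(y),a*np.sin(y)+b*np.cos(y)]; print(q.round(1)); go(*q,207,.045)
E
```

```text
time_s: 3.55
time_s: 4.25
eef_pos: [429.7, 290.5, 192.5]
ee_rot: [-0.0, 1.0, 0.025, 0.002]
force: [-0.8, -2.3, 7.5]
grip_width: 0.668
grip_force: 41.7
time_s: 4.75
eef_pos: [429.5, 290.6, 294.0]
ee_rot: [-0.001, 1.0, 0.025, 0.003]
force: [0.1, -0.0, -1.6]
grip_width: 0.666
grip_force: 43.3
[577.2 -52.3]
t=4.80 pos [429.1 290.5 291.9] shift [1.306 3.498 0.85 ] turn [-0.001 -0.004  0.006]
[ 581.7 -152.2]
t=4.80 pos [429.1 290.5 291.9] shift [1.301 4.498 0.849] turn [-0.001 -0.004  0.006]
[477.3 -56.8]
t=4.80 pos [429.1 290.5 291.9] shift [0.306 3.493 0.846] turn [-0.001 -0.004  0.006]
[ 481.8 -156.7]
t=4.80 pos [429.1 290.5 291.9] shift [0.301 4.493 0.845] turn [-0.001 -0.004  0.006]
```

View pics/s1.png

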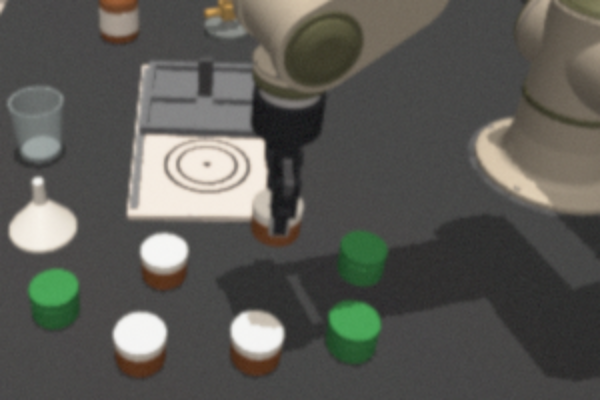

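The jar is held upright and clear of the bench (crop at (277,205)); the other three white jars and all the greens haven't moved. Next is well 4.

```bash

python3 -m crank '[[0.02,0.3,-0.02,0,0,0,0.6],[0.04,0.6,-0.04,0,0,0,0.6],[0.06,0.9,-0.04,0,0,0,0.6],[0.06,0.9,-0.04,0,0,0,0.6]]' 50 | grep -E "time|grip"
python3 -m crank '[[0.02,0.4,-0.02,0,0,0,0.6],[0.06,0.8,-0.04,0,0,0,0.6],[0.06,0.9,-0.04,0,0,0,0.6]]' | grep -E "time|grip"
python3 -m crank '[[0.02,0.4,-0.02,0,0,0,0.6],[0.06,0.8,-0.04,0,0,0,0.6],[0.06,0.9,-0.04,0,0,0,0.6]]' | grep -E "time|grip"
python3 -m crank '[[0.02,0.4,-0.02,0,0,0,0.6],[0.06,0.8,-0.04,0,0,0,0.6],[0.06,0.9,-0.04,0,0,0,0.6]]' | grep -E "time|grip"
python3 -m crank '[[0.02,0.4,-0.02,0,0,0,0.6],[0.06,0.7,-0.04,0,0,0,0.6],[0.06,0.9,-0.04,0,0,0,0.6],[0.06,0.9,-0.04,0,0,0,0.6],[0.06,0.9,-0.04,0,0,0,0.6]]'
python3 - <<'E'
from h import *
go(481.8,-156.7,209.5,.045)
E
```

```text
time_s: 5.2
grip_width: 0.659
grip_force: 55.4
time_s: 5.5
grip_width: 0.659
grip_force: 55.4
time_s: 5.8
grip_width: 0.657
grip_force: 55.4
time_s: 6.1
grip_width: 0.657
grip_force: 55.4
time_s: 6.6
eef_pos: [481.4, -156.2, 309.8]
ee_rot: [-0.001, 1.0, 0.025, -0.001]
force: [-0.1, 0.5, -1.3]
grip_width: 0.663
grip_force: 55.4
t=6.60 pos [ 481.4 -156.2  309.8] shift [0.005 0.007 1.003] turn [-0.002  0.001  0.006]
```

```bash

python3 -m crank '[[0,0,0.4,0,0,0,0.6],[0,0,0.75,0,0,0,0.6],[0,0,0.9,0,0,0,0.6],[0,0,0.97,0,0,0,0.6],[0,0,0.99,0,0,0,0.6],[0,0,0.99,0,0,0,0.6]]'
python3 -m crank '[[0,0,0,0,0,0,0.3],[0,0,0,0,0,0,0],[0,0,0,0,0,0,0],[0,0,0,0,0,0,0],[0,0,-0.3,0,0,0,0],[0,0,-0.8,0,0,0,0],[0,0,-1,0,0,0,0],[0,0,-1,0,0,0,0]]'
python3 - <<'E'
from h import *
for j in jars("side"):
    if j[4]>300 and j[1]>-300: go(j[0],j[1],192,.045)
E
```

```text
time_s: 7.2
eef_pos: [481.7, -156.9, 212.0]
ee_rot: [0.0, 1.0, 0.025, 0.0]
force: [0.6, -0.2, -1.5]
grip_width: 0.656
grip_force: 55.4
time_s: 8.0
eef_pos: [481.7, -157.6, 314.4]
ee_rot: [0.002, 1.0, 0.025, 0.003]
force: [0.1, -0.3, -1.1]
grip_width: 0.995
grip_force: 0.0
side jar? px [357. 123.] xy 412.8 -675.6 z 59.9 r 124.6 area 168 mean [ 408.6 -652.7]
side jar? px [370. 123.] xy 345.9 -670.9 z 60.0 r 123.0 area 191 mean [ 351.3 -657.4]
side jar? px [385. 124.] xy 295.0 -656.5 z 59.6 r 143.2 area 221 mean [ 291.2 -649.2]
side jar? px [587. 143.] xy -487.7 -560.9 z 54.0 r 221.3 area 578 mean [-507.5 -550. ]
side jar? px [338. 182.] xy 482.2 -150.9 z 57.8 r 31.8 area 139 mean [ 482.  -153.1]
side jar? px [240. 255.] xy 728.9 213.0 z 40.6 r 20.7 area 96 mean [728.4 214.6]
side jar? px [302. 276.] xy 562.2 276.4 z 41.3 r 31.5 area 339 mean [562.3 275.6]
side jar? px [290. 317.] xy 576.4 404.8 z 41.4 r 30.5 area 468 mean [576.5 404.9]
side jar? px [348. 316.] xy 448.5 392.7 z 41.3 r 30.7 area 454 mean [448.1 391.8]
t=8.05 pos [ 481.4 -157.5  312.2] shift [ 1.02  -4.294  1.199] turn [ 0.002 -0.002  0.006]
t=8.05 pos [ 481.4 -157.5  312.2] shift [ 1.225 -5.57   1.198] turn [ 0.002 -0.002  0.006]
t=8.05 pos [ 481.4 -157.5  312.2] shift [-0.058 -5.513  1.195] turn [ 0.002 -0.002  0.006]
```

```bash

python3 -m crank '[[0.1,-0.45,0,0,0,0,0],[0.2,-0.855,0,0,0,0,0]]' | grep time
python3 -m crank '[[0.1,-0.45,0,0,0,0,0],[0.2,-0.855,0,0,0,0,0]]' | grep time
python3 -m crank '[[0.1,-0.45,0,0,0,0,0],[0.2,-0.855,0,0,0,0,0]]' | grep time
python3 -m crank '[[0.1,-0.45,0,0,0,0,0],[0.2,-0.855,0,0,0,0,0]]' | grep time
python3 -m crank '[[0.1,-0.45,0.1,0,0,0,0],[0.2,-0.855,0.25,0,0,0,0],[0.2,-0.855,0.25,0,0,0,0],[0.2,-0.855,0.25,0,0,0,0],[0.2,-0.855,0.25,0,0,0,0]]'
python3 - <<'E'
from h import *
for j in jars("side"):
    if j[4]>300 and j[1]>-300: go(j[0]-.7,j[1]-2.5,192,.045)
E
```

```text
time_s: 8.25
time_s: 8.45
time_s: 8.65
time_s: 8.85
time_s: 9.35
eef_pos: [560.1, 273.6, 285.8]
ee_rot: [0.0, 1.0, 0.024, -0.001]
force: [0.4, 0.2, 0.2]
grip_width: 1.005
grip_force: 0.0
side jar? px [611. 144.] xy -617.7 -571.8 z 48.0 r 129.0 area 321 mean [-600.9 -550.1]
side jar? px [339. 183.] xy 477.1 -145.8 z 57.5 r 31.5 area 108 mean [ 477.1 -147.3]
side jar? px [240. 254.] xy 728.0 207.4 z 42.2 r 25.8 area 121 mean [728.7 214.3]
side jar? px [302. 276.] xy 561.6 276.1 z 41.4 r 31.2 area 334 mean [562.2 275.6]
side jar? px [290. 317.] xy 577.5 404.6 z 41.4 r 30.5 area 463 mean [576.6 404.7]
side jar? px [348. 316.] xy 448.5 393.1 z 41.2 r 31.1 area 461 mean [448.3 392.2]
t=9.40 pos [560.2 273.4 286.2] shift [ 0.007 -0.002  0.942] turn [0.    0.001 0.004]
t=9.40 pos [560.2 273.4 286.2] shift [ 0.229 -1.278  0.942] turn [0.    0.001 0.004]
t=9.40 pos [560.2 273.4 286.2] shift [-1.065 -1.225  0.943] turn [0.    0.001 0.004]
```

```bash

python3 -m crank '[[0.005,0,0.4,0,0,0,0],[0.005,0,0.8,0,0,0,0],[0.005,0,0.94,0,0,0,0],[0.005,0,0.94,0,0,0,0.5],[0.005,0,0.94,0,0,0,0.6],[0.005,0,0.94,0,0,0,0.6],[0.005,0,0.94,0,0,0,0.6]]' 50
python3 -m crank '[[0,0,-0.3,0,0,0,0.6],[0,0,-0.7,0,0,0,0.6],[0,0,-1,0,0,0,0.6],[0,0,-1,0,0,0,0.6]]' | grep -E "time|grip"
python3 -m crank '[[0,0.3,-0.1,0,0,0,0.6],[0,0.6,-0.2,0,0,0,0.6],[0,0.85,-0.2,0,0,0,0.6]]' | grep -E "time|grip"
python3 -m crank '[[0,0.4,0,0,0,0,0.6],[0,0.85,0,0,0,0,0.6]]' | grep -E "time|grip"
python3 -m crank '[[0,0.4,0,0,0,0,0.6],[0,0.85,0,0,0,0,0.6]]' | grep -E "time|grip"
python3 -m crank '[[0,0.4,0,0,0,0,0.6],[0,0.85,0,0,0,0,0.6]]' | grep -E "time|grip"
python3 -m crank '[[0,0.35,0,0,0,0,0.6],[0,0.7,0,0,0,0,0.6],[0,0.85,0,0,0,0,0.6],[0,0.85,0,0,0,0,0.6],[0,0.85,0,0,0,0,0.6]]'
python3 - <<'E'
from h import *
go(581.7,-152.2,211,.045)
E
```

```text
time_s: 10.1
eef_pos: [561.2, 274.6, 194.9]
ee_rot: [-0.0, 1.0, 0.025, 0.002]
force: [-0.8, -1.3, 7.5]
grip_width: 0.659
grip_force: 53.8
time_s: 10.5
grip_width: 0.659
grip_force: 53.5
time_s: 10.8
grip_width: 0.659
grip_force: 53.6
time_s: 11.0
grip_width: 0.659
grip_force: 53.6
time_s: 11.2
grip_width: 0.659
grip_force: 53.6
time_s: 11.4
grip_width: 0.66
grip_force: 53.6
time_s: 11.9
eef_pos: [581.6, -149.1, 312.2]
ee_rot: [-0.0, 1.0, 0.025, -0.0]
force: [0.3, -0.7, -0.6]
grip_width: 0.662
grip_force: 53.6
t=11.90 pos [ 581.6 -149.1  312.2] shift [-0.     0.031  1.012] turn [-0.001  0.     0.006]
```

```bash

python3 -m crank '[[0,0.03,0.3,0,0,0,0.6],[0,0.03,0.7,0,0,0,0.6],[0,0.03,0.9,0,0,0,0.6],[0,0.03,0.97,0,0,0,0.6],[0,0.03,0.99,0,0,0,0.6],[0,0.03,0.99,0,0,0,0.6]]'
python3 -m crank '[[0,0,0,0,0,0,0.3],[0,0,0,0,0,0,0],[0,0,0,0,0,0,0],[0,0,0,0,0,0,0],[0,0,-0.3,0,0,0,0],[0,0,-0.8,0,0,0,0],[0,0,-1,0,0,0,0],[0,0,-1,0,0,0,0]]'
python3 - <<'E'
from h import *
for j in jars("side"):
    if j[4]>100 and j[1]>-300: go(j[0]-.7,j[1]-2.5,194,.045)
E
```

```text
time_s: 12.5
eef_pos: [582.2, -152.5, 214.5]
ee_rot: [0.0, 1.0, 0.025, 0.001]
force: [-0.1, -0.9, -0.2]
grip_width: 0.659
grip_force: 53.6
time_s: 13.3
eef_pos: [582.1, -153.1, 316.9]
ee_rot: [0.001, 1.0, 0.025, 0.003]
force: [-0.7, -0.1, -0.1]
grip_width: 0.996
grip_force: 0.0
side jar? px [357. 123.] xy 411.0 -656.2 z 59.5 r 143.8 area 220 mean [ 410.7 -650.8]
side jar? px [370. 123.] xy 346.2 -670.9 z 60.0 r 122.3 area 195 mean [ 351.6 -657.3]
side jar? px [385. 125.] xy 299.1 -656.1 z 59.3 r 144.0 area 218 mean [ 291.1 -648.4]
side jar? px [587. 143.] xy -489.7 -561.1 z 53.6 r 223.3 area 581 mean [-507.2 -550.2]
side jar? px [278. 160.] xy 709.6 -322.2 z 45.4 r 41.9 area 85 mean [ 702.7 -305.9]
side jar? px [307. 181.] xy 582.0 -143.1 z 57.8 r 35.7 area 145 mean [ 583.  -148.9]
side jar? px [338. 182.] xy 479.2 -148.5 z 57.8 r 34.8 area 139 mean [ 481.7 -152.9]
side jar? px [240. 255.] xy 729.1 213.6 z 41.3 r 20.9 area 89 mean [728.2 214.4]
side jar? px [290. 317.] xy 577.0 404.9 z 41.5 r 30.6 area 465 mean [576.5 404.9]
side jar? px [348. 316.] xy 448.5 393.0 z 41.2 r 31.0 area 459 mean [448.3 391.9]
t=13.35 pos [ 581.8 -153.   314.4] shift [-0.004 -0.075  1.204] turn [ 0.001 -0.003  0.006]
t=13.35 pos [ 581.8 -153.   314.4] shift [-1.033 -0.072  1.202] turn [ 0.001 -0.003  0.006]
t=13.35 pos [ 581.8 -153.   314.4] shift [ 0.218 -5.551  1.198] turn [ 0.001 -0.003  0.006]
t=13.35 pos [ 581.8 -153.   314.4] shift [-1.071 -5.496  1.196] turn [ 0.001 -0.003  0.006]
```

```bash

python3 -m crank '[[0.02,-0.45,0,0,0,0,0],[0.036,-0.925,0,0,0,0,0]]' | grep time
python3 -m crank '[[0.02,-0.45,0,0,0,0,0],[0.036,-0.925,0,0,0,0,0]]' | grep time
python3 -m crank '[[0.02,-0.45,0,0,0,0,0],[0.036,-0.925,0,0,0,0,0]]' | grep time
python3 -m crank '[[0.02,-0.45,0,0,0,0,0],[0.036,-0.925,0,0,0,0,0]]' | grep time
python3 -m crank '[[0.02,-0.45,0,0,0,0,0],[0.036,-0.925,0,0,0,0,0]]' | grep time
python3 -m crank '[[0.02,-0.45,0.1,0,0,0,0],[0.036,-0.925,0.25,0,0,0,0],[0.036,-0.925,0.25,0,0,0,0],[0.036,-0.925,0.25,0,0,0,0],[0.036,-0.925,0.25,0,0,0,0]]'
python3 - <<'E'
from h import *
for j in jars("side"):
    if j[4]>100 and j[1]>0: go(j[0]-.7,j[1]-2.5,194,.045)
E
```

```text
time_s: 13.55
time_s: 13.75
time_s: 13.95
time_s: 14.15
time_s: 14.35
time_s: 14.85
eef_pos: [576.1, 401.5, 287.8]
ee_rot: [0.0, 1.0, 0.024, -0.0]
force: [-0.3, 0.4, 0.3]
grip_width: 1.003
grip_force: 0.0
side jar? px [356. 118.] xy 414.4 -711.6 z 60.3 r 89.1 area 112 mean [ 413.  -701.4]
side jar? px [612. 144.] xy -591.1 -534.2 z 53.2 r 121.4 area 319 mean [-603.6 -550.5]
side jar? px [240. 254.] xy 730.5 207.6 z 42.9 r 25.5 area 120 mean [728.8 214.1]
side jar? px [289. 317.] xy 576.9 405.0 z 41.5 r 30.6 area 460 mean [576.7 404.8]
side jar? px [348. 316.] xy 448.1 392.4 z 41.4 r 30.6 area 459 mean [448.2 392.1]
t=14.90 pos [576.3 401.3 288.4] shift [1.439 2.033 0.944] turn [0.    0.    0.004]
t=14.90 pos [576.3 401.3 288.4] shift [-0.    -0.012  0.944] turn [0.    0.    0.004]
t=14.90 pos [576.3 401.3 288.4] shift [-1.293  0.051  0.944] turn [0.    0.    0.004]
```

```bash

python3 -m crank '[[0,-0.01,0.4,0,0,0,0],[0,-0.01,0.8,0,0,0,0],[0,-0.01,0.94,0,0,0,0],[0,-0.01,0.94,0,0,0,0.5],[0,-0.01,0.94,0,0,0,0.6],[0,-0.01,0.94,0,0,0,0.6],[0,-0.01,0.94,0,0,0,0.6]]' 50
python3 -m crank '[[0,0,-0.3,0,0,0,0.6],[0,0,-0.7,0,0,0,0.6],[0,0,-1,0,0,0,0.6],[0,0,-1,0,0,0,0.6]]' | grep -E "time|grip"
python3 -m crank '[[-0.02,0.3,-0.1,0,0,0,0.6],[-0.04,0.6,-0.2,0,0,0,0.6],[-0.04,0.9,-0.2,0,0,0,0.6]]' | grep -E "time|grip"
python3 -m crank '[[-0.02,0.45,0,0,0,0,0.6],[-0.04,0.9,0,0,0,0,0.6]]' | grep -E "time|grip"
python3 -m crank '[[-0.02,0.45,0,0,0,0,0.6],[-0.04,0.9,0,0,0,0,0.6]]' | grep -E "time|grip"
python3 -m crank '[[-0.02,0.45,0,0,0,0,0.6],[-0.04,0.9,0,0,0,0,0.6]]' | grep -E "time|grip"
python3 -m crank '[[-0.02,0.35,0,0,0,0,0.6],[-0.04,0.7,0,0,0,0,0.6],[-0.04,0.9,0,0,0,0,0.6],[-0.04,0.9,0,0,0,0,0.6],[-0.04,0.9,0,0,0,0,0.6]]'
python3 - <<'E'
from h import *
go(577.2,-52.3,211,.045)
E
```

```text
time_s: 15.6
eef_pos: [576.4, 403.6, 197.3]
ee_rot: [-0.001, 1.0, 0.025, 0.002]
force: [0.3, -0.8, 7.3]
grip_width: 0.656
grip_force: 53.9
time_s: 16.0
grip_width: 0.66
grip_force: 53.4
time_s: 16.3
grip_width: 0.656
grip_force: 53.4
time_s: 16.5
grip_width: 0.656
grip_force: 53.4
time_s: 16.7
grip_width: 0.658
grip_force: 53.4
time_s: 16.9
grip_width: 0.653
grip_force: 53.4
time_s: 17.4
eef_pos: [578.0, -46.8, 314.3]
ee_rot: [-0.0, 1.0, 0.025, -0.0]
force: [1.0, 0.9, -0.3]
grip_width: 0.659
grip_force: 53.4
t=17.40 pos [578.  -46.8 314.3] shift [-0.01   0.055  1.033] turn [-0.001  0.     0.005]
```

```bash

python3 -m crank '[[-0.01,0.055,0.3,0,0,0,0.6],[-0.01,0.055,0.7,0,0,0,0.6],[-0.01,0.055,0.9,0,0,0,0.6],[-0.01,0.055,0.97,0,0,0,0.6],[-0.01,0.055,0.99,0,0,0,0.6],[-0.01,0.055,0.99,0,0,0,0.6]]'
python3 -m crank '[[0,0,0,0,0,0,0.3],[0,0,0,0,0,0,0],[0,0,0,0,0,0,0],[0,0,0,0,0,0,0],[0,0,-0.3,0,0,0,0],[0,0,-0.8,0,0,0,0],[0,0,-1,0,0,0,0],[0,0,-1,0,0,0,0]]'
python3 - <<'E'
from h import *
for j in jars("side"):
    if j[4]>100 and j[1]>-300: go(j[0]-.7,j[1]-2.5,194,.045)
E
```

```text
time_s: 18.0
eef_pos: [577.8, -52.1, 216.4]
ee_rot: [0.0, 1.0, 0.025, 0.001]
force: [0.2, 0.6, 0.3]
grip_width: 0.656
grip_force: 53.4
time_s: 18.8
eef_pos: [577.7, -52.6, 318.8]
ee_rot: [0.001, 1.0, 0.025, 0.003]
force: [-0.8, 0.4, -1.0]
grip_width: 0.999
grip_force: 0.0
side jar? px [357. 123.] xy 413.3 -656.0 z 59.4 r 143.4 area 217 mean [ 410.8 -648.9]
side jar? px [370. 123.] xy 343.9 -671.1 z 59.5 r 122.7 area 199 mean [ 351.9 -658. ]
side jar? px [385. 125.] xy 289.4 -652.3 z 59.2 r 147.0 area 230 mean [ 291.4 -648.4]
side jar? px [588. 143.] xy -493.3 -552.1 z 53.2 r 214.1 area 589 mean [-510.2 -550.1]
side jar? px [278. 160.] xy 709.2 -324.1 z 46.0 r 40.9 area 82 mean [ 703.  -305.4]
side jar? px [307. 181.] xy 580.2 -143.2 z 57.7 r 35.4 area 145 mean [ 582.6 -147. ]
side jar? px [338. 182.] xy 478.9 -148.6 z 57.6 r 34.8 area 142 mean [ 481.8 -152.7]
side jar? px [307. 198.] xy 574.4 -44.6 z 58.0 r 35.3 area 172 mean [577.2 -48.1]
side jar? px [240. 254.] xy 728.2 207.8 z 42.3 r 25.9 area 121 mean [728.7 214.3]
side jar? px [348. 316.] xy 448.5 393.7 z 41.2 r 31.6 area 462 mean [448.2 392.1]
t=18.85 pos [577.4 -52.5 316.4] shift [-0.028  0.931  1.225] turn [ 0.001 -0.003  0.006]
t=18.85 pos [577.4 -52.5 316.4] shift [-1.043  0.935  1.222] turn [ 0.001 -0.003  0.006]
t=18.85 pos [577.4 -52.5 316.4] shift [-0.037 -0.057  1.224] turn [ 0.001 -0.003  0.006]
t=18.85 pos [577.4 -52.5 316.4] shift [ 1.624 -2.502  1.226] turn [ 0.001 -0.003  0.006]
t=18.85 pos [577.4 -52.5 316.4] shift [-1.077 -4.497  1.218] turn [ 0.001 -0.003  0.006]
```

```bash

python3 -m crank '[[-0.1,-0.45,0,0,0,0,0],[-0.215,-0.9,0,0,0,0,0]]' | grep time
python3 -m crank '[[-0.1,-0.45,0,0,0,0,0],[-0.215,-0.9,0,0,0,0,0]]' | grep time
python3 -m crank '[[-0.1,-0.45,0,0,0,0,0],[-0.215,-0.9,0,0,0,0,0]]' | grep time
python3 -m crank '[[-0.1,-0.45,0,0,0,0,0],[-0.215,-0.9,0,0,0,0,0]]' | grep time
python3 -m crank '[[-0.1,-0.45,0.1,0,0,0,0],[-0.215,-0.9,0.25,0,0,0,0],[-0.215,-0.9,0.25,0,0,0,0],[-0.215,-0.9,0.25,0,0,0,0],[-0.215,-0.9,0.25,0,0,0,0]]'
python3 - <<'E'
from h import *
for j in jars("side"):
    if j[4]>100 and j[1]>0: go(j[0]-.7,j[1]-2.5,194,.045)
jars("top")
E
```

```text
time_s: 19.05
time_s: 19.25
time_s: 19.45
time_s: 19.65
time_s: 20.15
eef_pos: [448.1, 390.7, 289.8]
ee_rot: [0.0, 1.0, 0.024, -0.0]
force: [0.4, -0.6, -1.2]
grip_width: 1.0
grip_force: 0.0
side jar? px [356. 122.] xy 411.0 -675.8 z 59.8 r 123.6 area 196 mean [ 411.6 -662.3]
side jar? px [370. 123.] xy 358.9 -659.9 z 59.9 r 134.3 area 195 mean [ 352.5 -658.2]
side jar? px [383. 119.] xy 302.1 -705.7 z 59.7 r 94.2 area 117 mean [ 292.6 -701.4]
side jar? px [553. 141.] xy -358.4 -558.0 z 55.8 r 91.9 area 199 mean [-375.5 -550. ]
side jar? px [279. 160.] xy 707.5 -326.9 z 46.4 r 40.6 area 84 mean [ 702.1 -305.9]
side jar? px [307. 181.] xy 582.0 -143.1 z 58.0 r 35.7 area 146 mean [ 583.4 -148.2]
side jar? px [306. 198.] xy 574.4 -44.6 z 57.9 r 35.3 area 174 mean [577.6 -48.3]
side jar? px [240. 255.] xy 729.7 212.3 z 40.7 r 19.9 area 89 mean [728.6 214.7]
side jar? px [348. 316.] xy 448.5 392.7 z 41.4 r 30.7 area 460 mean [448.2 392.2]
t=20.20 pos [448.3 390.5 290.2] shift [-0.005  0.002  0.962] turn [0.    0.    0.004]
top jar? px [239. 128.] xy 727.5 203.7 z 42.2 r 23.7 area 161 mean 
[... 399 characters left out ...]
6 area 286 mean [ 409.3 -716. ]
top jar? px [571. 250.] xy 407.6 -584.2 z 62.6 r 27.3 area 278 mean [ 408.9 -584.6]
top jar? px [161. 249.] xy 441.0 387.2 z 42.5 r 28.4 area 191 mean [432.2 385.8]
top jar? px [573. 275.] xy 349.6 -583.6 z 62.6 r 27.4 area 272 mean [ 349.8 -584. ]
top jar? px [600. 275.] xy 347.9 -649.5 z 62.6 r 28.4 area 285 mean [ 348.5 -649.2]
top jar? px [627. 274.] xy 348.2 -714.4 z 62.5 r 30.2 area 297 mean [ 349.3 -714.7]
top jar? px [629. 300.] xy 289.5 -712.3 z 62.8 r 28.6 area 279 mean [ 289.6 -713.4]
top jar? px [575. 301.] xy 289.3 -585.8 z 62.5 r 27.4 area 287 mean [ 289.2 -584.6]
top jar? px [603. 300.] xy 291.9 -651.1 z 62.6 r 27.9 area 287 mean [ 289.9 -650.9]
```

```bash

python3 -m crank '[[0,0,0.4,0,0,0,0],[0,0,0.8,0,0,0,0],[0,0,0.96,0,0,0,0],[0,0,0.96,0,0,0,0.5],[0,0,0.96,0,0,0,0.6],[0,0,0.96,0,0,0,0.6],[0,0,0.96,0,0,0,0.6]]' 50
python3 -m crank '[[0,0,-0.3,0,0,0,0.6],[0,0,-0.7,0,0,0,0.6],[0,0,-1,0,0,0,0.6],[0,0,-1,0,0,0,0.6]]' | grep -E "time|grip"
python3 -m crank '[[0.01,0.3,-0.1,0,0,0,0.6],[0.013,0.6,-0.2,0,0,0,0.6],[0.013,0.9,-0.2,0,0,0,0.6]]' | grep -E "time|grip"
python3 -m crank '[[0.01,0.45,0,0,0,0,0.6],[0.013,0.9,0,0,0,0,0.6]]' | grep -E "time|grip"
python3 -m crank '[[0.01,0.45,0,0,0,0,0.6],[0.013,0.9,0,0,0,0,0.6]]' | grep -E "time|grip"
python3 -m crank '[[0.01,0.45,0,0,0,0,0.6],[0.013,0.9,0,0,0,0,0.6]]' | grep -E "time|grip"
python3 -m crank '[[0.01,0.35,0,0,0,0,0.6],[0.013,0.7,0,0,0,0,0.6],[0.013,0.9,0,0,0,0,0.6],[0.013,0.9,0,0,0,0,0.6],[0.013,0.9,0,0,0,0,0.6]]'
python3 - <<'E'
from h import *
go(477.3,-56.8,211,.045)
E
```

```text
time_s: 20.95
eef_pos: [448.2, 391.6, 196.1]
ee_rot: [-0.001, 1.0, 0.025, 0.001]
force: [0.2, -0.4, 5.1]
grip_width: 0.658
grip_force: 53.7
time_s: 21.35
grip_width: 0.657
grip_force: 53.6
time_s: 21.65
grip_width: 0.654
grip_force: 53.7
time_s: 21.85
grip_width: 0.655
grip_force: 53.7
time_s: 22.05
grip_width: 0.657
grip_force: 53.7
time_s: 22.25
grip_width: 0.655
grip_force: 53.7
time_s: 22.75
eef_pos: [476.3, -57.3, 314.2]
ee_rot: [-0.0, 1.0, 0.024, -0.0]
force: [0.0, -0.5, -1.1]
grip_width: 0.659
grip_force: 53.8
t=22.75 pos [476.3 -57.3 314.2] shift [ 0.011 -0.004  1.032] turn [-0.001  0.001  0.005]
```

```bash

python3 -m crank '[[0.01,0,0.3,0,0,0,0.6],[0.01,0,0.7,0,0,0,0.6],[0.01,0,0.9,0,0,0,0.6],[0.01,0,0.97,0,0,0,0.6],[0.01,0,1,0,0,0,0.6],[0.01,0,1,0,0,0,0.6]]'
python3 -m crank '[[0,0,0,0,0,0,0.3],[0,0,0,0,0,0,0],[0,0,0,0,0,0,0],[0,0,0,0,0,0,0],[0,0,-0.3,0,0,0,0],[0,0,-0.8,0,0,0,0],[0,0,-1,0,0,0,0],[0,0,-1,0,0,0,0]]'
python3 -m crank '[[-0.4,0.2,0,0,0,0,0],[-0.9,0.5,0,0,0,0,0],[-1,0.5,0,0,0,0,0],[-1,0.5,0,0,0,0,0]]' | head -2
python3 -m crank '[[-0.4,0.2,0,0,0,0,0],[-0.6,0.5,0,0,0,0,0],[-0.6,0.5,0,0,0,0,0],[-0.6,0.5,0,0,0,0,0]]' | head -2
cat > car.py <<'E'
from h import *
def carrier():
    p,w,c=shot("top"); z=w[...,2]; v=p.max(2)
    roi=(abs(w[...,0]-525)<150)&(abs(w[...,1]+25)<230)
    for b,ce,a in blobs(roi&(z>80)&(z<105)&(v<150),8): print("blade",a,cast(ce,94,c).round(1))
    for b,ce,a in blobs(roi&(z>20)&(z<70),2000):
        print("carrier rect",cv2.minAreaRect(w[b&(z<35)][:,:2].astype(np.float32)),a)
    return p
E
python3 - <<'E'
from car import *
p=carrier(); cv2.imwrite("pics/t2.png",p[:,:,::-1])
for j in jars("top"):
    if j[4]>300 and j[1]>-300: pass
go(529.5,-104.5,312,.045)
E
```

```text
time_s: 23.35
eef_pos: [477.8, -57.1, 215.1]
ee_rot: [0.0, 1.0, 0.025, 0.001]
force: [0.5, -0.0, -0.5]
grip_width: 0.661
grip_force: 53.8
time_s: 24.15
eef_pos: [477.9, -57.6, 317.3]
ee_rot: [0.001, 1.0, 0.025, 0.003]
force: [0.3, 0.2, -0.6]
grip_width: 1.001
grip_force: 0.0
time_s: 24.55
eef_pos: [378.6, -112.9, 313.6]
time_s: 24.95
eef_pos: [323.1, -165.5, 314.0]
blade 71 [[ 529.  -104.2   94. ]]
carrier rect ((529.8046264648438, -105.14685821533203), (197.58673095703125, 196.65435791015625), 1.7672746181488037) 4936
top jar? px [239. 128.] xy 728.5 203.5 z 42.4 r 23.6 area 149 mean [725.4 202.3]
top jar? px [386. 182.] xy 581.4 -153.0 z 60.0 r 28.9 area 445 mean [ 581.3 -152.7]
top jar? px [345. 185.] xy 576.0 -53.2 z 59.9 r 29.2 area 445 mean [576.  -52.7]
top jar? px [390. 224.] xy 480.5 -157.1 z 59.9 r 28.8 area 450 mean [ 480.3 -156.9]
top jar? px [348. 226.] xy 476.1 -57.2 z 60.1 r 28.8 area 453 mean [475.9 -57.3]
top jar? px [598. 249.] xy 409.6 -649.7 z 62.6 r 29.1 area 279 mean [ 408.7 -649.4]
top jar? px [625. 248.] xy 407.4 -714.4 z 62.4 r 29.5 area 282 mean [ 408.8 -714.8]
top jar? px [571. 250.] xy 406.4 -585.0 z 62.7 r 28.7 area 281 mean [ 409.2 -584.4]
top jar? px [573. 275.] xy 350.5 -585.0 z 62.5 r 26.2 area 279 mean [ 349.  -583.7]
top jar? px [600. 275.] xy 348.8 -650.0 z 62.6 r 27.9 area 274 mean [ 349.1 -649.5]
top jar? px [627. 274.] xy 350.5 -713.7 z 62.3 r 29.5 area 266 mean [ 349.5 -714.5]
top jar? px [629. 300.] xy 288.4 -711.9 z 62.5 r 29.4 area 282 mean [ 289.6 -713.5]
top jar? px [575. 301.] xy 287.8 -584.5 z 62.5 r 29.0 area 276 mean [ 290.1 -584. ]
top jar? px [603. 301.] xy 286.6 -650.5 z 62.7 r 27.7 area 287 mean [ 288.9 -650.2]
t=25.05 pos [ 323.3 -164.8  314.1] shift [ 2.09  -0.498  0.02 ] turn [-0.001  0.     0.007]
```

View pics/t2.png

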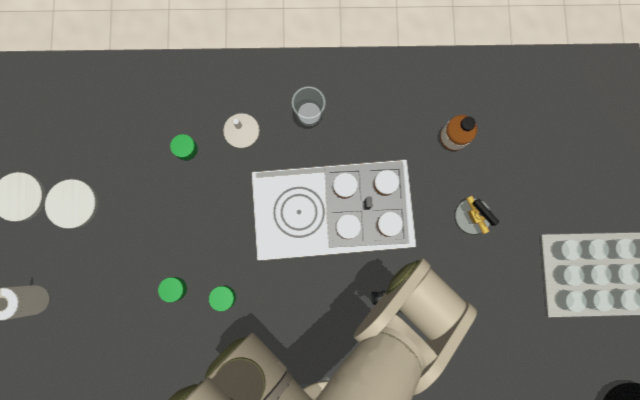

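All four jars stand in wells, with lids at (345,185), (387,182), (348,226) and (390,224), and the carrier hasn't moved. Next I pinch the blade at (368,203).

```bash

python3 -m crank '[[0.4,-0.1,0,0,0,0,0],[0.8,-0.2,0,0,0,0,0],[1,-0.25,0,0,0,0,0],[1,-0.25,0,0,0,0,0]]' | head -2
python3 -m crank '[[0.4,-0.1,0,0,0,0,0],[0.8,-0.2,0,0,0,0,0],[1,-0.25,0,0,0,0,0],[1,-0.25,0,0,0,0,0],[1,-0.25,0,0,0,0,0]]' | head -2
python3 - <<'E'
from h import *
go(529.3,-104.3,241,.04)
E
```

```text
time_s: 25.45
eef_pos: [423.5, -133.6, 313.9]
time_s: 25.95
eef_pos: [519.6, -104.9, 313.9]
t=25.95 pos [ 519.6 -104.9  313.9] shift [ 0.098 -0.001  0.728] turn [-0.001  0.002  0.014]
```

```bash

python3 -m crank '[[0.1,0,0,0,0,0.014,0],[0.1,0,0.3,0,0,0.014,0],[0.1,0,0.6,0,0,0.014,0],[0.1,0,0.73,0,0,0.014,0],[0.1,0,0.73,0,0,0.014,0],[0.1,0,0.73,0,0,0.014,0.4],[0.1,0,0.73,0,0,0.014,0.7],[0.1,0,0.73,0,0,0.014,1],[0.1,0,0.73,0,0,0.014,1],[0.1,0,0.73,0,0,0.014,1]]' 50
python3 - <<'E'
from car import *
carrier()
for a in (.065,): go(518.8,60.2,241,a)
E
```

```text
time_s: 26.95
eef_pos: [530.0, -105.0, 241.9]
ee_rot: [0.0, 1.0, 0.019, 0.0]
force: [-7.2, 2.8, 9.6]
grip_width: 0.152
grip_force: 49.1
t=27.00 pos [ 530.1 -105.   242. ] shift [-0.049 -1.655  0.009] turn [ 0.    -0.001 -0.034]
```

```bash

python3 -m crank '[[0,-0.08,0,0,0,0,1],[-0.01,-0.2,0,0,0,-0.01,1],[-0.01,-0.34,0,0,0,-0.01,1],[-0.02,-0.48,0,0,0,-0.02,1],[-0.02,-0.62,0,0,0,-0.02,1],[-0.025,-0.74,0,0,0,-0.02,1],[-0.025,-0.8,0,0,0,-0.02,1],[-0.025,-0.83,0,0,0,-0.02,1]]'
python3 - <<'E'
from car import *
go(518.8,60.2,241,.065)
E
```

```text
time_s: 27.8
eef_pos: [524.5, -22.2, 241.9]
ee_rot: [0.001, 1.0, 0.028, 0.001]
force: [-0.3, -6.8, 2.9]
grip_width: 0.153
grip_force: 50.2
t=27.80 pos [524.5 -22.2 241.9] shift [-0.011 -0.826  0.008] turn [ 0.002 -0.002 -0.013]
```

```bash

python3 -m crank '[[0,-0.08,0,0,0,0,1],[0,-0.2,0,0,0,-0.01,1],[-0.01,-0.34,0,0,0,-0.01,1],[-0.01,-0.48,0,0,0,-0.01,1],[-0.01,-0.62,0,0,0,-0.01,1],[-0.01,-0.74,0,0,0,-0.01,1],[-0.01,-0.8,0,0,0,-0.01,1],[-0.01,-0.83,0,0,0,-0.01,1],[-0.01,-0.83,0,0,0,-0.01,1]]'
python3 -m crank '[[0,0,0,0,0,0,0.6],[0,0,0,0,0,0,0.3],[0,0,0,0,0,0,0],[0,0,0,0,0,0,0],[0,0,-0.3,0,0,0,0],[0,0,-0.7,0,0,0,0],[0,0,-0.7,0,0,0,0]]'
python3 - <<'E'
from h import *
go(420,-150,312,.04)
E
```

```text
time_s: 28.7
eef_pos: [519.0, 60.7, 241.9]
ee_rot: [0.0, 1.0, 0.031, 0.001]
force: [1.2, -1.8, 6.3]
grip_width: 0.155
grip_force: 50.5
time_s: 29.4
eef_pos: [519.5, 60.7, 315.9]
ee_rot: [0.001, 1.0, 0.031, 0.004]
force: [0.1, 0.5, -0.2]
grip_width: 1.002
grip_force: 0.0
t=29.40 pos [519.5  60.7 315.9] shift [-1.125  2.041  0.033] turn [ 0.002 -0.011  0.028]
```

```bash

python3 -m crank '[[-0.08,0.45,0,0,0,0,0],[-0.16,0.9,0,0,0,0,0],[-0.16,0.99,0,0,0,0,0]]' | head -1
python3 -m crank '[[-0.08,0.45,0,0,0,0,0],[-0.16,0.9,0,0,0,0,0],[-0.16,0.99,0,0,0,0,0]]' | head -1
python3 -m crank '[[-0.08,0.45,0,0,0,0,0],[-0.16,0.9,0,0,0,0,0],[-0.16,0.99,0,0,0,0,0],[-0.16,0.99,0,0,0,0,0],[-0.16,0.99,0,0,0,0,0]]' | head -2
python3 - <<'E'
from car import *
p=carrier(); 
for j in jars("top"): pass
p,w,c=shot("top"); z=w[...,2]
roi=(abs(w[...,0]-498)<60)&(abs(w[...,1]+370)<60)&(p.max(2)<110)&(z>100)&(z<122)
for b,ce,a in blobs(roi,20): 
    q=w[b][:,:2].astype(np.float32); print("bar",a,w[b].mean(0).round(1),cv2.minAreaRect(q))
c=cam("side"); p,d=capture("side"); w=cloud(d,c); z=w[...,2]
roi=(abs(w[...,0]-498)<60)&(abs(w[...,1]+370)<60)&(p.max(2)<110)&(z>95)&(z<122)
for b,ce,a in blobs(roi,15):
    q=w[b][:,:2].astype(np.float32); print("side bar",a,w[b].mean(0).round(1),cv2.minAreaRect(q))
go(498.2,-370.3,300,.683); print(status.sense()["joints"].round(2))
E
```

```text
time_s: 29.7
time_s: 30.0
time_s: 30.5
eef_pos: [489.6, -237.3, 311.0]
blade 67 [[518.   59.8  94. ]]
carrier rect ((519.312744140625, 60.818241119384766), (196.46401977539062, 196.4178009033203), 3.4443857669830322) 4963
top jar? px [239. 128.] xy 728.2 202.9 z 41.6 r 22.6 area 161 mean [725.6 201.7]
top jar? px [317. 187.] xy 571.6 13.6 z 59.9 r 29.3 area 448 mean [571.5  13.9]
top jar? px [275. 191.] xy 563.0 113.0 z 60.1 r 29.7 area 454 mean [563.4 113.4]
top jar? px [321. 229.] xy 471.2 6.9 z 60.0 r 28.9 area 462 mean [471.    6.9]
top jar? px [279. 233.] xy 463.6 106.0 z 60.1 r 29.3 area 477 mean [463.6 105.8]
top jar? px [598. 249.] xy 410.0 -649.1 z 62.3 r 30.0 area 288 mean [ 408.5 -650. ]
top jar? px [625. 248.] xy 408.4 -714.2 z 62.6 r 30.1 area 296 mean [ 409.4 -714.6]
top jar? px [571. 250.] xy 409.9 -587.1 z 62.5 r 26.8 area 269 mean [ 409.2 -584.2]
top jar? px [573. 275.] xy 349.5 -584.6 z 62.4 r 28.1 area 278 mean [ 349.4 -584.7]
top jar? px [600. 275.] xy 348.8 -650.8 z 62.5 r 28.4 area 285 mean [ 348.9 -649.7]
top jar? px [627. 274.] xy 351.6 -715.3 z 62.5 r 29.8 area 285 mean [ 349.8 -715.4]
top jar? px [629. 300.] xy 289.5 -712.3 z 62.5 r 28.6 area 284 mean [ 289.1 -713.2]
top jar? px [575. 301.] xy 287.7 -584.3 z 62.6 r 27.0 area 280 mean [ 289.4 -583.7]
top jar? px [602. 300.] xy 287.1 -648.6 z 62.6 r 30.4 area 292 mean [ 289.4 -649.5]
side bar 44 [ 515.5 -353.1  105. ] ((513.8934326171875, -354.0265808105469), (28.90778923034668, 17.00323486328125), 34.9920768737793)
t=30.70 pos [ 489.6 -237.5  311.5] shift [1.000e-03 1.331e+00 1.140e-01] turn [-0.    -0.    -0.788]
[-0.67  0.44  1.57  0.    1.13  0.84]
```

The top view shows the carrier at (518.5, 60.3), within about 1 mm of the heating mark, yaw 3.4° against the plate's 3.7°, with all jars seated. On to the valve.

```bash

python3 -m crank '[[0,0.3,0,0,0,-0.18,0],[0,0.6,0,0,0,-0.36,0],[0,0.9,0,0,0,-0.54,0],[0,0.99,0,0,0,-0.7,0],[0,0.99,0,0,0,-0.81,0],[0,0.99,0,0,0,-0.81,0]]' | head -3
python3 - <<'E'
from h import *
go(498.4,-370.3,300,.70); print(status.sense()["joints"].round(2))
E
```

```text
time_s: 31.3
eef_pos: [495.6, -337.1, 311.3]
ee_rot: [-0.0, 0.939, 0.343, -0.0]
t=31.30 pos [ 495.6 -337.1  311.3] shift [-0.192  0.272  0.113] turn [-0.    -0.    -0.001]
[-0.79  0.56  1.39  0.    1.2   0.08]
```

```bash

python3 -m crank '[[-0.19,0.27,0,0,0,0,0],[-0.19,0.27,0,0,0,0,0],[-0.19,0.27,0.2,0,0,0,0],[-0.19,0.27,0.4,0,0,0,0],[-0.19,0.27,0.52,0,0,0,0],[-0.19,0.27,0.52,0,0,0,0],[-0.19,0.27,0.52,0,0,0,0.4],[-0.19,0.27,0.52,0,0,0,0.7],[-0.19,0.27,0.52,0,0,0,1],[-0.19,0.27,0.52,0,0,0,1],[-0.19,0.27,0.52,0,0,0,1]]' 40
python3 - <<'E'
from h import *
p,r,s=tool(); print(s["wrist_torque"],s["joints"].round(2))
p,_=capture("side"); cv2.imwrite("pics/v1.png",cv2.resize(p[60:220,240:440],None,fx=3,fy=3)[:,:,::-1])
E
```

```text
time_s: 32.4
eef_pos: [498.7, -371.1, 260.2]
ee_rot: [0.003, 0.94, 0.342, 0.001]
force: [14.6, -13.4, -11.8]
grip_width: 0.153
grip_force: 45.2
[-1.64222468 -1.69513807 -0.14722561] [-0.83  0.66  1.36  0.    1.12  0.04]
```

View pics/v1.png

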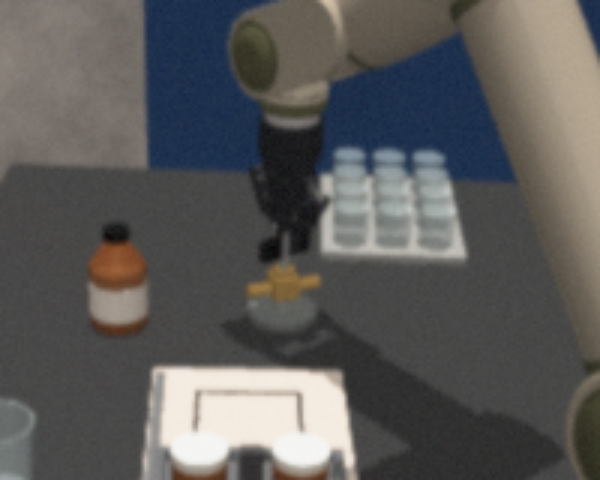

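The fingers pinch the black T-bar, seen at about (285,245) in the crop, with the bottle well clear. I shift to relieve the side load, then turn.

```bash

python3 -m crank '[[0,0.02,0,0,0,0,1],[0,0.02,0,0,0,0,1],[0,0.02,0,0,0,0,1]]'
python3 -m crank '[[0,0,0,0,0,0.15,1],[0,0,0,0,0,0.3,1],[0,0,0,0,0,0.45,1],[0,0,0,0,0,0.6,1],[0,0,0,0,0,0.6,1]]'
python3 -c "
from h import *
p,r,s=tool(); print(s['wrist_torque'],s['joints'].round(2),r.as_matrix()[:2,0])"
```

```text
time_s: 32.75
eef_pos: [499.6, -372.0, 260.0]
ee_rot: [0.0, 0.94, 0.342, 0.0]
force: [-0.6, 0.5, 5.1]
grip_width: 0.154
grip_force: 47.4
time_s: 33.25
eef_pos: [499.6, -372.0, 260.0]
ee_rot: [0.0, 0.994, 0.112, 0.0]
force: [-0.2, -0.1, 4.0]
grip_width: 0.152
grip_force: 47.4
[ 0.40476661  0.26822759 -0.07922501] [-0.83  0.66  1.35  0.    1.13  0.52] [0.9750828  0.22184093]
```

```bash

python3 -m crank '[[0,0,0,0,0,0.17,1],[0,0,0,0,0,0.34,1],[0,0,0,0,0,0.51,1],[0,0,0,0,0,0.68,1],[0,0,0,0,0,0.85,1],[0,0,0,0,0,1,1],[0,0,0,0,0,1,1]]' | grep -E "force|rot|width"
python3 -c "
from h import *
p,r,s=tool(); print(s['wrist_torque'],s['joints'].round(2))"
python3 -m crank '[[0,0,0,0,0,0.17,1],[0,0,0,0,0,0.34,1],[0,0,0,0,0,0.51,1],[0,0,0,0,0,0.68,1],[0,0,0,0,0,0.85,1],[0,0,0,0,0,1,1]]' | grep -E "force|rot|width"
python3 -c "
from h import *
p,r,s=tool(); print(s['wrist_torque'],s['joints'].round(2))"
python3 -m crank '[[0,0,0,0,0,0.1,1],[0,0,0,0,0,0.2,1],[0,0,0,0,0,0.3,1]]' | grep -E "force|rot|width"
python3 -c "
from h import *
p,r,s=tool(); print(s['wrist_torque'],s['joints'].round(2))"
```

```text
ee_rot: [-0.0, 0.961, -0.277, 0.0]
force: [-0.4, 0.6, 6.1]
grip_width: 0.153
grip_force: 47.3
[ 0.40856356 -0.0069145  -0.07125627] [-0.83  0.66  1.35  0.    1.13  1.3 ]
ee_rot: [-0.0, 0.781, -0.624, 0.001]
force: [-0.5, 1.5, 6.0]
grip_width: 0.148
grip_force: 47.2
[ 0.29291856 -0.1853959   0.18742353] [-0.83  0.66  1.35  0.    1.13  2.09]
ee_rot: [0.0, -0.703, 0.711, -0.001]
force: [-0.6, 0.9, 4.5]
grip_width: 0.153
grip_force: 47.2
[ 0.21276722 -0.17697843  0.1647767 ] [-0.83  0.66  1.35  0.    1.13  2.33]
```

```bash

python3 -m crank '[[0,0,0,0,0,0.1,1],[0,0,0,0,0,0.2,1]]' | grep -E "force|rot|width"
python3 -c "
from h import *
p,r,s=tool(); print(s['wrist_torque'],s['joints'].round(2))"
python3 -m crank '[[0,0,0,0,0,0.1,1],[0,0,0,0,0,0.2,1]]' | grep -E "force|rot|width"
python3 -c "
from h import *
p,r,s=tool(); print(s['wrist_torque'],s['joints'].round(2),r.as_rotvec())"
```

```text
ee_rot: [0.0, -0.645, 0.764, -0.001]
force: [-0.1, 1.2, 4.1]
grip_width: 0.152
grip_force: 47.2
[ 0.27114412 -0.18390125  0.17030508] [-0.83  0.66  1.35  0.    1.13  2.48]
ee_rot: [0.0, -0.583, 0.812, -0.001]
force: [-0.5, 0.9, 4.0]
grip_width: 0.152
grip_force: 47.2
[ 0.14232434 -0.18954723  0.17820891] [-0.83  0.66  1.35  0.    1.13  2.64] [-1.83187113e+00  2.55171764e+00 -1.86015582e-03]
```

```bash

python3 -m crank '[[0,0,0,0,0,0,0.6],[0,0,0,0,0,0,0.3],[0,0,0,0,0,0,0],[0,0,0,0,0,0,0],[0,0,-0.3,0,0,0,0],[0,0,-0.6,0,0,0,0],[0,0,-0.6,0,0,0,0]]'
python3 -m crank '[[0,0,0,0,0,-0.18,0],[0,0,0,0,0,-0.36,0],[0,0,0,0,0,-0.54,0],[0,0,0,0,0,-0.72,0],[0,0,0,0,0,-0.9,0],[0,0,0,0,0,-1,0]]' | head -1
python3 -m crank '[[0,0,0,0,0,-0.18,0],[0,0,0,0,0,-0.36,0],[0,0,0,0,0,-0.54,0],[0,0,0,0,0,-0.72,0],[0,0,0,0,0,-0.9,0],[0,0,0,0,0,-1,0]]' | head -1
python3 -m crank '[[0,0,0,0,0,-0.18,0],[0,0,0,0,0,-0.36,0],[0,0,0,0,0,-0.54,0],[0,0,0,0,0,-0.72,0],[0,0,0,0,0,-0.9,0],[0,0,0,0,0,-1,0]]' | head -1
python3 -m crank '[[0,0,0,0,0,-0.18,0],[0,0,0,0,0,-0.36,0],[0,0,0,0,0,-0.54,0],[0,0,0,0,0,-0.72,0],[0,0,0,0,0,-0.9,0],[0,0,0,0,0,-1,0],[0,0,0,0,0,-1,0],[0,0,0,0,0,-1,0]]'
python3 - <<'E'
from h import *
p,r,s=tool(); x=r.as_matrix()[:2,0]; print("yaw",np.arctan2(x[1],x[0]),s["joints"].round(2))
c=cam("side"); p,d=capture("side"); w=cloud(d,c); z=w[...,2]
roi=(abs(w[...,0]-498)<60)&(abs(w[...,1]+370)<60)&(p.max(2)<110)&(z>95)&(z<116)
for b,ce,a in blobs(roi,15):
    q=w[b&(z>100)][:,:2].astype(np.float32); print("side bar",a,w[b].mean(0).round(1),cv2.minAreaRect(q))
go(499.6,-372,260,-1.89+np.pi)
E
```

```text
time_s: 35.95
eef_pos: [499.9, -372.3, 323.6]
ee_rot: [0.0, -0.585, 0.811, -0.004]
force: [-0.3, 0.3, -0.4]
grip_width: 1.002
grip_force: 0.0
time_s: 36.55
time_s: 37.15
time_s: 37.75
time_s: 38.55
eef_pos: [499.5, -371.9, 319.0]
ee_rot: [-0.0, 0.812, 0.584, -0.0]
force: [0.6, 0.3, -0.3]
grip_width: 0.999
grip_force: 0.0
yaw 1.2461222230362192 [-0.83  0.6   1.3  -0.    1.25 -0.5 ]
side bar 65 [ 500.7 -361.6  106.2] ((500.2209167480469, -366.7501525878906), (74.13365173339844, 12.679314613342285), 70.2551498413086)
t=38.60 pos [ 499.5 -371.9  319. ] shift [-0.     0.001  0.59 ] turn [-0.001 -0.    -0.007]
```

```bash

python3 -m crank '[[0,0,0.3,0,0,0,0],[0,0,0.59,0,0,0,0],[0,0,0.59,0,0,0,0],[0,0,0.59,0,0,0,0.4],[0,0,0.59,0,0,0,0.7],[0,0,0.59,0,0,0,1],[0,0,0.59,0,0,0,1],[0,0,0.59,0,0,0,1]]' 40
echo "from h import *
p,r,s=tool(); x=r.as_matrix()[:2,0]; print('yaw',np.arctan2(x[1],x[0]).round(3),s['wrist_torque'].round(3),s['joints'][5].round(3),s['grip_width'].round(3))" > w.py
python3 w.py
for i in 1 2 3; do python3 -m crank '[[0,0,0,0,0,0.1,1],[0,0,0,0,0,0.2,1]]' | grep "force"|head -1; python3 w.py; done
```

```text
time_s: 39.4
eef_pos: [499.6, -372.0, 261.0]
ee_rot: [0.001, 0.812, 0.584, 0.0]
force: [1.5, 0.4, 11.6]
grip_width: 0.154
grip_force: 44.3
force: [-0.9, 0.2, 2.9]
force: [-0.4, -0.1, 2.9]
force: [-0.2, 1.1, 2.1]Traceback (most recent call last):
  File "w.py", line 2, in <module>
    p,r,s=tool(); x=r.as_matrix()[:2,0]; print('yaw',np.arctan2(x[1],x[0]).round(3),s['wrist_torque'].round(3),s['joints'][5].round(3),s['grip_width'].round(3))
                                                                                                                                       ^^^^^^^^^^^^^^^^^^^^^
AttributeError: 'float' object has no attribute 'round'
Traceback (most recent call last):
  File "w.py", line 2, in <module>
    p,r,s=tool(); x=r.as_matrix()[:2,0]; print('yaw',np.arctan2(x[1],x[0]).round(3),s['wrist_torque'].round(3),s['joints'][5].round(3),s['grip_width'].round(3))
                                                                                                                                       ^^^^^^^^^^^^^^^^^^^^^
AttributeError: 'float' object has no attribute 'round'
T
[... 186 characters left out ...]
nts'][5].round(3),s['grip_width'].round(3))
                                                                                                                                       ^^^^^^^^^^^^^^^^^^^^^
AttributeError: 'float' object has no attribute 'round'
Traceback (most recent call last):
  File "w.py", line 2, in <module>
    p,r,s=tool(); x=r.as_matrix()[:2,0]; print('yaw',np.arctan2(x[1],x[0]).round(3),s['wrist_torque'].round(3),s['joints'][5].round(3),s['grip_width'].round(3))
                                                                                                                                       ^^^^^^^^^^^^^^^^^^^^^
AttributeError: 'float' object has no attribute 'round'
```

```bash
sed -i "s/s\['grip_width'\].round(3)/s['grip_width']/" w.py; python3 w.py
python3 -m crank '[[0,0,0,0,0,0.1,1],[0,0,0,0,0,0.2,1]]' | grep -E "width"; python3 w.py
python3 -m crank '[[0,0,0,0,0,0.1,1],[0,0,0,0,0,0.2,1]]' | grep -E "width"; python3 w.py
```

```text
yaw 0.774 [0.024 0.105 0.132] -0.031 0.15684970713715757
grip_width: 0.154
yaw 0.617 [0.057 0.056 0.125] 0.126 0.15437379784334151
grip_width: 0.151
yaw 0.46 [0.097 0.075 0.182] 0.283 0.15119939062840004
```

```bash

python3 -m crank '[[0,0,0,0,0,0.1,1],[0,0,0,0,0,0.2,1]]' | grep -E "width"; python3 w.py
python3 -m crank '[[0,0,0,0,0,0.1,1],[0,0,0,0,0,0.2,1]]' | grep -E "width"; python3 w.py
```

```text
grip_width: 0.153
yaw 0.303 [0.116 0.126 0.161] 0.44 0.15326622235080184
grip_width: 0.157
yaw 0.146 [0.099 0.101 0.17 ] 0.597 0.15716753069416964
```

```bash

python3 -m crank '[[0,0,0,0,0,0.1,1],[0,0,0,0,0,0.2,1]]' | grep -E "width"; python3 w.py
```

```text
grip_width: 0.158
yaw -0.011 [0.104 0.151 0.164] 0.754 0.1579066640327533
```

```bash

python3 -m crank '[[0,0,0,0,0,0.1,1],[0,0,0,0,0,0.2,1]]' | grep -E "width"; python3 w.py
```

```text
grip_width: 0.152
yaw -0.169 [0.104 0.066 0.182] 0.912 0.15200831240895982
```

```bash

python3 -m crank '[[0,0,0,0,0,0.08,1],[0,0,0,0,0,0.15,1]]' | grep -E "width"; python3 w.py
```

```text
grip_width: 0.153
yaw -0.286 [0.119 0.08  0.113] 1.029 0.15258638900575508
```

```bash

python3 -m crank '[[0,0,0,0,0,0.08,1],[0,0,0,0,0,0.15,1]]' | grep -E "width"; python3 w.py
python3 -m crank '[[0,0,0,0,0,0.08,1],[0,0,0,0,0,0.15,1]]' | grep -E "width"; python3 w.py
```

```text
grip_width: 0.158
yaw -0.401 [ 0.09  -0.109  1.468] 1.145 0.15787011761339337
grip_width: 0.157
yaw -0.514 [ 0.04  -0.271  4.086] 1.259 0.1568685647899809
```

```bash

python3 -m crank '[[0,0,0,0,0,0,1],[0,0,0,0,0,0,1],[0,0,0,0,0,0,1]]' | grep -E "width"; python3 w.py
python3 -m crank '[[0,0,0,0,0,-0.1,1],[0,0,0,0,0,-0.15,1]]' | grep -E "width"; python3 w.py
python3 -m crank '[[0,0,0,0,0,-0.05,1],[0,0,0,0,0,-0.1,1]]' | grep -E "width"; python3 w.py
```

```text
grip_width: 0.157
yaw -0.512 [ 0.027 -0.291  4.023] 1.257 0.15701524054895252
grip_width: 0.159
yaw -0.397 [ 0.011 -0.351  1.223] 1.14 0.15927811644867432
grip_width: 0.153
yaw -0.323 [ 0.015 -0.14  -0.14 ] 1.065 0.15319289204329972
```

```bash

python3 -m crank '[[0,0,0,0,0,-0.16,1],[0,0,0,0,0,-0.33,1],[0,0,0,0,0,-0.5,1],[0,0,0,0,0,-0.67,1],[0,0,0,0,0,-0.84,1],[0,0,0,0,0,-0.985,1]]' | grep -E "width"; python3 w.py
python3 -m crank '[[0,0,0,0,0,-0.16,1],[0,0,0,0,0,-0.33,1],[0,0,0,0,0,-0.5,1],[0,0,0,0,0,-0.67,1],[0,0,0,0,0,-0.84,1],[0,0,0,0,0,-0.985,1],[0,0,0,0,0,-0.985,1]]' | grep -E "width"; python3 w.py
python3 -m crank '[[0,0,0,0,0,0,0.6],[0,0,0,0,0,0,0.3],[0,0,0,0,0,0,0],[0,0,0,0,0,0,0],[0,0,-0.3,0,0,0,0],[0,0,-0.7,0,0,0,0],[0,0,-1,0,0,0,0],[0,0,-1,0,0,0,0]]'
python3 -m crank '[[-0.2,0,-0.3,0,0,0,0],[-0.2,0.4,-0.3,0,0,0,0],[-0.2,0.8,-0.3,0,0,0,0],[-0.2,1,-0.3,0,0,0,0],[-0.2,1,-0.3,0,0,0,0]]' | head -2
python3 - <<'E'
from car import *
p,w,c=shot("side"); z=w[...,2]
roi=(abs(w[...,0]-498)<60)&(abs(w[...,1]+370)<60)&(p.max(2)<110)&(z>95)&(z<116)
for b,ce,a in blobs(roi,15):
    q=w[b&(z>100)][:,:2].astype(np.float32); print("side bar",a,w[b].mean(0).round(1),cv2.minAreaRect(q))
p=carrier(); cv2.imwrite("pics/t3.png",p[:,:,::-1])
print([tuple(np.round(j,1)) for j in jars("top") if abs(j[1])<200])
E
```

```text
grip_width: 0.156
yaw 0.454 [ 0.194 -0.134 -0.164] 0.288 0.15606215165645354
grip_width: 0.152
yaw 1.226 [ 0.325 -0.058  0.103] -0.484 0.15243549685285734
time_s: 44.6
eef_pos: [499.8, -372.1, 365.0]
ee_rot: [0.004, 0.818, 0.575, 0.001]
force: [-0.3, -0.1, 0.1]
grip_width: 1.002
grip_force: 0.0
time_s: 45.1
eef_pos: [588.4, -425.0, 387.4]
side bar 65 [ 501.  -361.2  106. ] ((499.1101989746094, -367.90692138671875), (71.94166564941406, 15.461627960205078), 67.81461334228516)
blade 66 [[518.2  60.   94. ]]
carrier rect ((520.7374877929688, 60.59253692626953), (199.4032745361328, 196.50808715820312), 3.611330986022949) 4725
top jar? px [239. 128.] xy 728.0 203.8 z 41.5 r 23.3 area 153 mean [725.1 203.3]
top jar? px [317. 187.] xy 571.6 13.6 z 60.2 r 29.3 area 450 mean [571.7  14. ]
top jar? px [275. 191.] xy 563.1 113.2 z 59.8 r 29.5 area 455 mean [563.2 113.7]
top jar? px [320. 229.] xy 471.0 7.0 z 60.1 r 29.0 area 439 mean [471.8   7.7]
top jar? px [279. 233.] xy 463.6 106.0 z 60.0 r 29.3 area 469 mean [463.9 105.8]
top jar? px [598. 249.] xy 408.8 -649.4 z 62.3 r 29.4 area 282 mean [
[... 364 characters left out ...]
627. 274.] xy 348.2 -714.4 z 62.3 r 30.2 area 303 mean [ 349.2 -714.8]
top jar? px [630. 300.] xy 289.5 -712.3 z 62.5 r 28.6 area 287 mean [ 289.6 -714. ]
top jar? px [575. 301.] xy 286.5 -586.2 z 62.6 r 27.8 area 291 mean [ 289.  -584.3]
top jar? px [602. 300.] xy 289.3 -648.1 z 62.3 r 31.1 area 283 mean [ 289.7 -649.4]
[(np.float64(571.6), np.float64(13.6), np.float64(60.2), np.float64(29.3), np.float64(450.0)), (np.float64(563.1), np.float64(113.2), np.float64(59.8), np.float64(29.5), np.float64(455.0)), (np.float64(471.0), np.float64(7.0), np.float64(60.1), np.float64(29.0), np.float64(439.0)), (np.float64(463.6), np.float64(106.0), np.float64(60.0), np.float64(29.3), np.float64(469.0))]
```

View pics/t3.png

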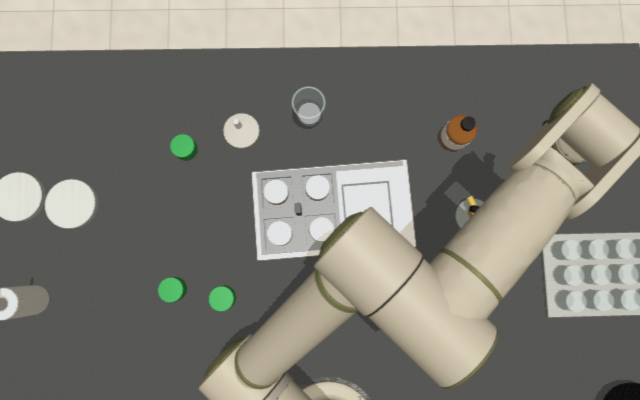

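The top view shows the carrier over the heating mark with its blade at (298,209) and all four jars seated. The bystanders are in place and the gripper is clear near (590,130). The bar's measured angle (68–70°) fits a quarter turn back from the stop.

```bash
python3 -c "
from rig import ticket
print(ticket.finish_job())"
```

```text
the job is handed in; nothing more can be done
None
```

The job is handed in, with no verdict returned: all four jars are seated in the carrier, the carrier measures about 1 mm from the heating mark and square, and the gas screw was bottomed and backed off a quarter turn; three of the small screw-turn moves were run from a shell loop rather than typed out one by one.

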